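# Make up two battery terminal kits

### The arm

A 6-joint arm with a two-finger parallel gripper is mounted at the origin on the work surface. World frame = base frame: x ahead of the robot, y to its left, z up, the work surface at z = 0. Lengths are in m, angles in degrees, forces in N, time in s.
With the tool pointing down it reaches from about 0.375 to 0.9 m from the base axis. Payload 3.1 kg.
Tool frame: the origin (TCP) lies at the very end of the fingers, on their centre line; the grasp point (between the pads) lies 19 mm behind it; z points along the fingers, y is the line along which they close (so a half turn about z gives the same grasp; the last joint's range is limited). The gripper opens to 87 mm and grips with 3 to 60 N. Pads are 19 mm wide; open, the fingers measure 117 mm over their backs; the gripper's body (75 mm by 190 mm) begins 51 mm behind the grasp point.
Start: joints at [63.398, 30.224, 82.088, -0, 67.689, -10.227], TCP at [0.176, 0.6, 0.184] pointing down, gripper open.
Joint ranges: [-176.69, 176.69], [-43.24, 126.21], [12.49, 139.97], [-82, 262], [0, 151.66], [-163.58, 163.58]. Speed limits (degrees/s): [159.86, 159.86, 180, 180, 180, 180].

### API

Orientations are given as a 3x3 rotation matrix whose columns are the frame's x, y, z axes.
In Python, from rig import * gives the robot as it stands.
- The arm moves only by the tool jog_arm, never from a script. Its arguments are lists of equal length, an entry for each row: "delta_pos": the shift along the world's x, y, z in cm, a list of three; "turn": the turn about the world's z in degrees; "grip": the closure, from 0 (fully open) to 1 (shut). In form: {"delta_pos": [[x, y, z], ...], "turn": [turn, ...], "grip": [grip, ...]}. A call has 1 to 12 rows; each row is the pose to reach, as a shift and turn from the pose commanded when the call began; what a row does not reach only later rows make up. A row lasts 1/8 s, in which the tool goes at most 62.5 mm and 10.7 degrees, less where a joint would pass 70% of its speed; a pose out of reach is approached as far as the arm can. A call with a gripper value outside its range is refused whole. The fingers move at their own pace and stop on an object; the grip force is fixed at half the most. Time passes only in rows, so rows that repeat a pose let the fingers close. It gives the time, the measured TCP pose, the force, the opening and the grip force at its end, in the units of the state.
- read_state(): the state, without advancing time (a new reading comes with each control period).
- capture(name): name is "scene" or "top" or "wrist"; returns a dict with "color" (384x512x3 uint8, blue, green, red), "fovy" (degrees; the focal length in pixels is half the picture's height over the tangent of half this angle, whatever the lens; pixels are square), "cx", "cy" (the principal point, pixels), "k1" (the pictures are not rectified: a ray, as slopes to the right and down, at radius r is drawn at 1 + k1 r^2 times it, then the intrinsics apply), "camera_from_world" (4x4, takes a point from world to camera coordinates). Camera axes: x right, y up, looking along -z (the intrinsics and any distortion apply to the point x, -y, -z); pixel columns grow to the right and rows downward; lengths in m; the calibration is good to about 2 mm. A picture is of the moment at which its call begins. There is no depth.
- hand_in(): hands the job in; it is judged then, once.
The state is a dict: "time_s": time; "joint_positions": joint angles; "qvel": joint speeds; "tau": joint torques, N m; "position": TCP position; "tcp_rot": TCP orientation; "force": force on the tool from outside, world axes, zero at the start; "moment": the same for the moment, N m; "opening": opening from 0.0 (shut) to 1.0 (fully open); "grasp_force": force on a finger pad.
Only numpy, scipy, OpenCV 4.12 (cv2) and the standard library are available. Lean on these libraries where they do the work, as an engineer would, in place of code of your own. Each camera call takes 0.05 s, during which the arm holds its last target. There are 200 camera calls.

### The job

Make up two terminal kits from the stock standing along the back of the counter. In the three-bay tray, counting from the end with the finger tab, stand the larger brass post in the first bay, the red boot in the middle bay and the larger black nut in the last; in the two-bay tray stand the smaller brass post in the bay next to the tab and lay the copper lug flat and lengthwise (along the tray) in the other, longer bay. Everything must sit on the floor of its bay, upright as it stood in the stock, and the smaller nut and the orange brush stay where they are.

Things in the scene. Friction and masses are not known exactly. Their poses are not given: they have to be found in the camera images.
- big_post_c (a point): Larger brass top post, 46 mm tall: round flange 34 mm in diameter and 10 mm high at the bottom, above it a slightly tapered post, 22 mm in diameter at the flange and 19 mm at the top. Point: on its axis, half-way up; z up. Stands upright on the counter at the start.
- small_post_c (a point): Smaller brass top post, 34 mm tall: round flange 26 mm in diameter and 8 mm high, above it a slightly tapered post, 16 mm in diameter narrowing to 14 mm at the top. Point: on its axis, half-way up; z up. Stands upright on the counter at the start.
- boot_c (a point): Red terminal boot, firm, 48 mm tall, round: base 34 mm in diameter and 12 mm high, a cone up to 20 mm height, then a straight sleeve 22 mm in diameter to the top. Point: on its axis, half-way up; z up. Stands upright on the counter at the start.
- big_nut_c (a point): Larger black steel hold-down nut: upright hexagonal prism 30 mm across flats, 34 mm tall. Point: on its axis, half-way up; z up. Stands upright on the counter at the start. Its x axis is square to one pair of flats (others every 60 degrees).
- small_nut_c (a point): Smaller black steel nut, 20 mm across flats, 20 mm tall; to be left alone. Point: on its axis, half-way up; z up. Stands upright on the counter at the start.
- lug_c (a point): Copper cable lug lying flat, 52 mm long along its x axis. From x = -26 to +4 mm a round barrel 18 mm in diameter (the place to grip it, across y), from there to x = +26 mm a flat palm 24 mm wide and 4 mm thick on the underside. Point: mid-length, 9 mm above its underside; z up.
- brush_grip (a point): Orange-handled brush lying on the counter between the trays, about 110 mm long; to be left alone. Point: on its handle.
- tray3: Three-bay kit tray, fixed to the counter: grey floor 3 mm thick, dark rim and dividers 3 mm thick with tops 8 mm above the counter, 174 mm long (its y) by 66 mm wide (its x). Grey finger tab sticks out 22 mm at its +y end. Bays, each 54 mm along y by 60 mm along x inside, are centred on x = 0 at y = +57 (first, next to the tab), 0 and -57 mm. Origin: centre of the underside (tab not counted), on the counter top; z up.
- tray2: Two-bay kit tray, fixed, made like the other: floor 3 mm thick, rim and divider 3 mm thick with tops 8 mm above the counter, 139 mm long (its y) by 66 mm wide (its x), finger tab of 22 mm at its +y end. Bays 60 mm along x, centred on x = 0: the one next to the tab is 54 mm along y, centred at y = +39.5 mm; the longer one is 76 mm along y, centred at y = -28.5 mm. Origin: centre of the underside (tab not counted); z up.

How it is judged:
By the outcome, as a careful person would: the job done as asked, in the order asked, and still so for the second after the job is handed in, with the robot touching nothing.
It also fails if it takes over 115 s, if anything falls off the work surface, if the arm or the gripper's body presses on something with over 40 N, if the wrist force passes 120 N, or if a joint passes its speed limit or range.

## Working session

There is one attempt and no reset: what is moved stays moved. The work goes in short steps, Python scripts to look and compute and a tool call to move; the robot and the scene stay as the last step left them, time stands still between calls to the robot, and variables do not carry over. Pictures are saved under pics/ and viewed, at most 16 in all, crops included, and the job is handed in when it is done.

Besides the shell and the picture viewer there is one more tool, called after "Emit:" as name(argument=value, ...) on one line, values as JSON. jog_arm: Moves the arm, as the interface text tells. Its arguments: {"type":"object","properties":{"delta_pos":{"type":"array"},"turn":{"type":"array"},"grip":{"type":"array"}},"required":["delta_pos","turn","grip"]}

```bash
mkdir -p pics; ls
cat > h.py <<'E'
from rig import *
import numpy as np, cv2
def K(c):
    f=c["color"].shape[0]/2/np.tan(np.radians(c["fovy"]/2)); return f
def ray(c,u,v):
    f=K(c); d=np.array([(u-c["cx"])/f,(v-c["cy"])/f]); s=d.copy()
    for _ in range(30): s=d/(1+c["k1"]*(s@s))
    T=np.array(c["camera_from_world"]); R=T[:3,:3]; o=-R.T@T[:3,3]
    return o,R.T@np.array([s[0],-s[1],-1.])
def onz(c,u,v,z):
    o,d=ray(c,u,v); return o+d*(z-o[2])/d[2]
def proj(c,p):
    T=np.array(c["camera_from_world"]); q=T[:3,:3]@p+T[:3,3]; s=np.array([q[0],-q[1]])/-q[2]
    return s*(1+c["k1"]*(s@s))*K(c)+[c["cx"],c["cy"]]
E
python3 - <<'E'
from h import *
import pickle
C={n:capture(n) for n in("scene","top","wrist")}
pickle.dump(C,open("c0.pkl","wb"))
for n,c in C.items():
    cv2.imwrite(f"pics/{n}0.png",cv2.resize(c["color"],None,fx=1.5,fy=1.5,interpolation=cv2.INTER_CUBIC))
    T=np.array(c["camera_from_world"]);print(n,c["fovy"],c["k1"],-T[:3,:3].T@T[:3,3])
s=read_state();print(s)
E
```

```text
pics
scene 43.01493032462568 0.06566279948420363 [1.22037734 0.33985946 0.62376075]
top 52.846784759892245 0.03371904979175276 [0.43812658 0.01923225 0.86876289]
wrist 65.50001261890115 -0.059164506558627754 [0.10815978 0.61917887 0.38451459]
{'time_s': 0.15, 'joint_positions': array([ 6.33983408e+01,  3.02693174e+01,  8.21382043e+01, -1.43282585e-03,
        6.76881419e+01, -1.02288860e+01]), 'qvel': array([-0.00670803, -0.2097758 , -0.21831236,  0.0949312 , -0.04062581,
       -0.15459624]), 'tau': array([ 8.92846219e-04, -4.40427446e+01, -1.76842850e+01,  6.33673556e-02,
        5.52243786e-02, -8.44856072e-05]), 'position': array([0.17589756, 0.59910297, 0.18317606]), 'tcp_rot': array([[-9.59450616e-01,  2.81875835e-01, -7.26955614e-04],
       [ 2.81876640e-01,  9.59449478e-01, -1.50325779e-03],
       [ 2.73745140e-04, -1.64721342e-03, -9.99998606e-01]]), 'force': array([-0.6403282 , -0.03743619,  0.7458222 ]), 'moment': array([ 0.0094876 , -0.00231876, -0.01247454]), 'grasp_force': 0.0, 'opening': 0.9983849904315002}
```

View pics/top0.png

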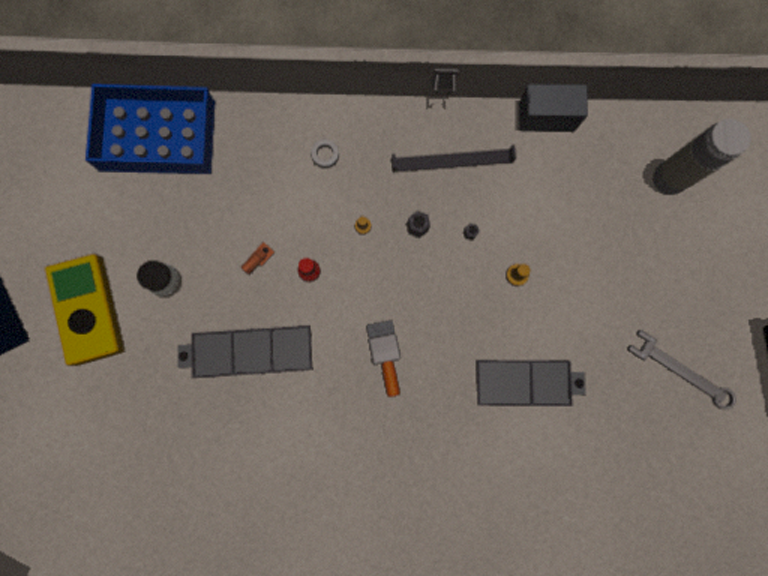

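View pics/scene0.png

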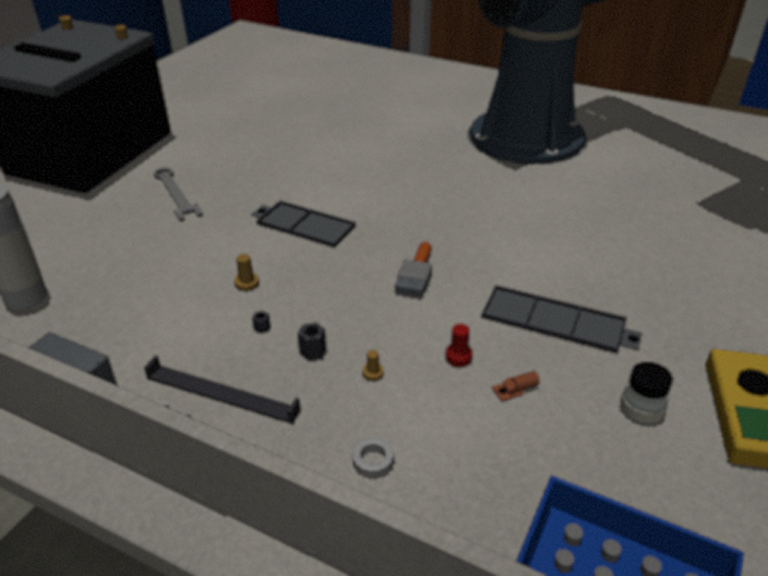

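The top view shows +x up and +y left. tray3 is at (252,352) with its tab on the left (+y), and tray2 is at (523,383) with its tab on the right (-y). The stock is the lug (257,257), boot (308,268), small post (362,225), big nut (418,223), small nut (471,231) and big post (518,273). The scene view shows the same layout.

Run:
```python
from h import *
import pickle
C=pickle.load(open("c0.pkl","rb"))
seedT=dict(bigpost=(518,273),smallpost=(362,225),boot=(308,268),lug=(257,257),nut=(418,223),snut=(471,231))
seedS=dict(bigpost=(246,272),smallpost=(373,365),boot=(460,345),lug=(516,385),nut=(312,340),snut=(261,322))
def mask(c,seed,name):
    im=c["color"].astype(int); sat=im.max(2)-im.min(2); g=im.max(2)
    m=(sat>45) if "nut" not in name else (g<62)
    n,l,st,ce=cv2.connectedComponentsWithStats(m.astype(np.uint8),connectivity=8)
    s=np.array(seed)/1.5
    k=min((i for i in range(1,n) if st[i,4]>15),key=lambda i:np.hypot(*(ce[i]-s)))
    return ce[k],st[k],(l==k)
H=dict(bigpost=.046,smallpost=.034,boot=.048,lug=.018,nut=.034,snut=.02)
for k in seedT:
    a,sa,ma=mask(C["top"],seedT[k],k); b,sb,mb=mask(C["scene"],seedS[k],k)
    o1,d1=ray(C["top"],*a);o2,d2=ray(C["scene"],*b)
    t=np.linalg.lstsq(np.c_[d1,-d2],o2-o1,rcond=None)[0]
    p1=o1+t[0]*d1;p2=o2+t[1]*d2
    print(k,a.round(1),sa,sb,"tri",((p1+p2)/2).round(4),"gap",np.linalg.norm(p1-p2).round(4),"mid-plane",onz(C["top"],*a,H[k]/2).round(4)[:2])
    if k=="lug": 
        ys,xs=np.nonzero(ma); P=np.array([onz(C["top"],x,y,.009)[:2] for x,y in zip(xs,ys)]); print(cv2.minAreaRect((P*1000).astype(np.float32)))
# trays: dark rim mask
c=C["top"]; g=c["color"].max(2)
for nm,s in(("tray3",(252,352)),("tray2",(523,383))):
    m=(cv2.GaussianBlur(g,(3,3),0)<95).astype(np.uint8)
    n,l,st,ce=cv2.connectedComponentsWithStats(m)
    k=min((i for i in range(1,n) if st[i,4]>200),key=lambda i:np.hypot(*(ce[i]-np.array(s)/1.5)))
    mm=cv2.morphologyEx((l==k).astype(np.uint8),cv2.MORPH_CLOSE,np.ones((5,5)))
    mm=cv2.morphologyEx(mm,cv2.MORPH_OPEN,np.ones((19,19)))
    ys,xs=np.nonzero(mm); P=np.array([onz(c,x,y,.006)[:2] for x,y in zip(xs,ys)])
    r=cv2.minAreaRect((P*1000).astype(np.float32)); print(nm,st[k],r)
big=lambda c,x,y,w,h,s:cv2.resize(c["color"][y:y+h,x:x+w],None,fx=s,fy=s,interpolation=cv2.INTER_CUBIC)
cv2.imwrite("pics/nut.png",np.vstack([big(C["top"],150,135,210,70,3.8),big(C["scene"],150,160,210,85,3.8)]))
```

```text
bigpost [345.6 182.2] [338 176  16  14 144] [157 183  15   9  68] tri [ 0.6046 -0.197   0.006 ] gap 0.0044 mid-plane [ 0.6024 -0.1947]
smallpost [241.8 149.5] [237 144  11  12  81] [242 244  13   8  62] tri [0.6779 0.0402 0.005 ] gap 0.0026 mid-plane [0.6751 0.0388]
boot [205.1 179. ] [199 172  14  15 155] [298 216  16  28 303] tri [0.6044 0.12   0.0212] gap 0.002 mid-plane [0.6042 0.1188]
lug [171.3 171.5] [161 162  22  19 174] [329 248  30  19 221] tri [0.6224 0.1983 0.0094] gap 0.0033 mid-plane [0.623  0.1968]
((621.963134765625, 197.5557403564453), (22.843128204345703, 50.48634338378906), 47.593223571777344)
nut [278.2 149.5] [271 142  15  16 170] [199 216  18  24 365] tri [ 0.6763 -0.0436  0.0174] gap 0.0009 mid-plane [ 0.6766 -0.044 ]
snut [313.5 154.4] [309 150  10  10  70] [169 208  11  14 128] tri [ 0.6681 -0.125   0.0105] gap 0.0011 mid-plane [ 0.6685 -0.1256]
tray3 [ 118  217   91   35 2576] ((482.81866455078125, 199.47056579589844), (67.08644104003906, 176.16062927246094), 4.478001117706299)
tray2 [ 317  240   73   31 2103] ((441.8230285644531, -203.75253295898438), (65.57820892333984, 141.52743530273438), 0.8241434693336487)
```

Emit:
jog_arm(delta_pos=[[42.9,-79.6,2],[42.9,-79.6,2],[42.9,-79.6,2],[42.9,-79.6,2],[42.9,-79.6,2],[42.9,-79.6,2],[42.9,-79.6,2],[42.9,-79.6,2],[42.9,-79.6,2],[42.9,-79.6,2],[42.9,-79.6,2],[42.9,-79.6,2]], turn=[-73.6,-73.6,-73.6,-73.6,-73.6,-73.6,-73.6,-73.6,-73.6,-73.6,-73.6,-73.6], grip=[0,0,0,0,0,0,0,0,0,0,0,0])

```text
time_s: 1.65
position: [0.5325, -0.0624, 0.2004]
tcp_rot: [[0.0, 1.0, -0.0], [1.0, -0.0, 0.0], [0.0, -0.0, -1.0]]
force: [0.3, 0.0, -0.8]
opening: 1.003
grasp_force: 0.0
```

Run:
```python
from h import *
import pickle
c=capture("wrist"); pickle.dump(c,open("w1.pkl","wb")); cv2.imwrite("pics/w1.png",cv2.resize(c["color"],None,fx=1.5,fy=1.5))
T=np.array(c["camera_from_world"]);print(-T[:3,:3].T@T[:3,3],T[2,:3])
for p in [(.6763,-.0436,.034),(.604,-.197,.046),(.678,.04,.034),(.604,.12,.048),(.622,.198,.009)]: print((proj(c,np.array(p))*1.5).round())
print(read_state()["position"])
```

```text
[0.53298573 0.00853169 0.40190666] [-6.95541924e-04  2.61419444e-01  9.65225047e-01]
[562. 239.]
[470. 412.]
[574. 134.]
[489.  15.]
[505. -75.]
[ 0.53854089 -0.07070639  0.20112449]
```

View pics/w1.png

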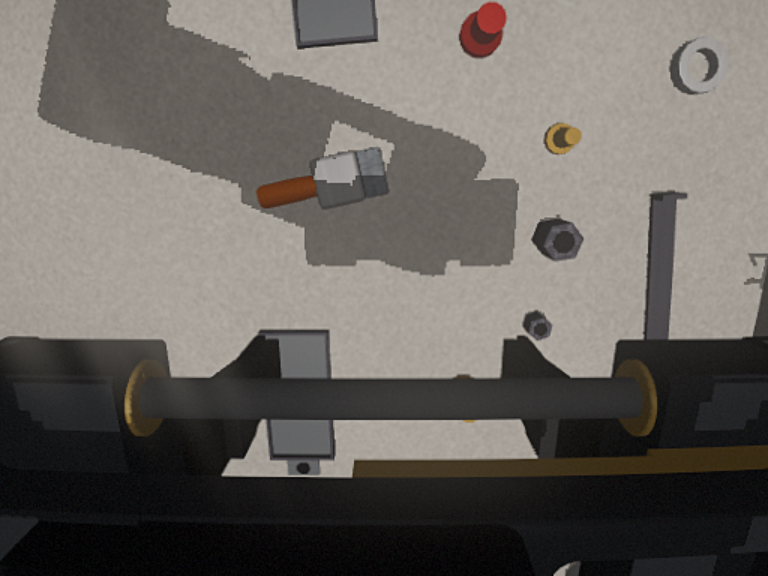

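The wrist view agrees with the measured points: nut top at (562,239), small post top at (573,135) and boot top at (491,17), each within 3 px of its projection. Next I'll get the nut's hexagon angle and check the big post's top in the top and scene views.

Run:
```python
from h import *
import pickle
c=pickle.load(open("w1.pkl","rb")); im=c["color"]
x0,y0=345,135
a=cv2.resize(im[y0:y0+50,x0:x0+55],None,fx=7,fy=7,interpolation=cv2.INTER_CUBIC)
a=cv2.convertScaleAbs(a,alpha=2.0)
# overlay predicted hex tops for angles
b=a.copy(); ctr=onz(c,375.5,160,.034); print(ctr)
R=.015/np.cos(np.pi/6)
for th,col in((0,(0,255,0)),(15,(255,0,0)),(30,(0,0,255))):
    P=[ (proj(c,ctr+[R*np.cos(t),R*np.sin(t),0])-[x0,y0]+.5)*7 for t in np.radians(th+30+60*np.arange(6))]
    cv2.polylines(b,[np.int32(P)],True,col,1)
C=pickle.load(open("c0.pkl","rb"))
t=C["top"]; q=cv2.convertScaleAbs(cv2.resize(t["color"][165:205,325:370],None,fx=8,fy=8,interpolation=cv2.INTER_CUBIC),alpha=1.5)
def dot(img,c,p,x,y,s): 
    u=(proj(c,np.array(p))-[x,y]+.5)*s; cv2.circle(img,tuple(int(v) for v in u),3,(255,255,0),-1)
for z in(.0,.01,.046): dot(q,t,(.6046,-.197,z),325,165,8)
s=C["scene"]; r=cv2.convertScaleAbs(cv2.resize(s["color"][160:200,140:185],None,fx=8,fy=8,interpolation=cv2.INTER_CUBIC),alpha=1.5)
for z in(.0,.01,.046): dot(r,s,(.6046,-.197,z),140,160,8)
p=np.hstack([q,r]); w=np.hstack([a,b])[:,:720]
w=np.pad(w,((0,0),(0,max(0,720-w.shape[1])),(0,0)))
v=np.vstack([w[:, :720],p]); v=cv2.resize(v,None,fx=.85,fy=.85);print(v.shape)
cv2.imwrite("pics/chk.png",v)
```

```text
[ 0.6772684 -0.0446175  0.034    ]
(570, 612, 3)
```

View pics/chk.png

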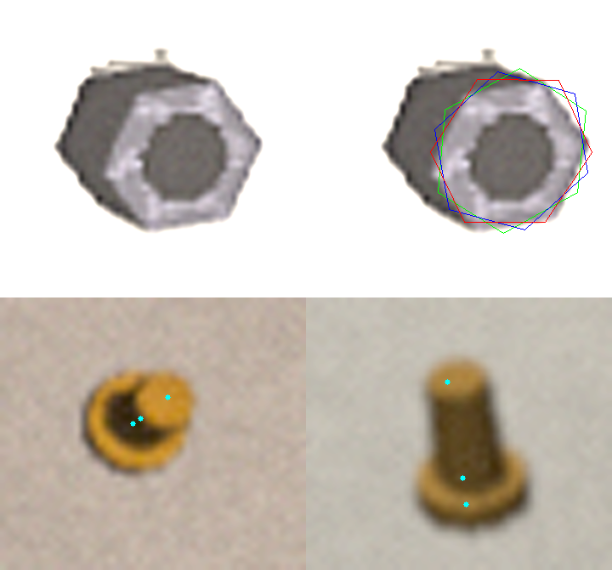

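The nut's vertices are at about 7°, so its flats' normals lie at -23° and 37°. The big post is at about (0.604, -0.1955).

Emit:
jog_arm(delta_pos=[[6.5,-12.5,-5],[6.5,-12.5,-10],[6.5,-12.5,-10],[6.5,-12.5,-10],[6.5,-12.5,-10]], turn=[0,0,0,0,0], grip=[0,0,0,0,0.2])

```text
time_s: 2.33
position: [0.5964, -0.1846, 0.1005]
tcp_rot: [[-0.0, 1.0, -0.001], [1.0, 0.0, 0.001], [0.001, -0.001, -1.0]]
force: [-0.7, -0.2, 0.4]
opening: 0.951
grasp_force: 0.0
```

Run:
```python
from h import *
s=read_state();print(s["position"],s["tcp_rot"][:,1],s["time_s"],s["opening"],s["force"])
```

```text
[ 0.59639804 -0.18464974  0.10046366] [ 9.99999408e-01  3.64042188e-04 -1.02543680e-03] 2.325 0.9513098076543997 [-0.68007414 -0.17716348  0.36647993]
```

Emit:
jog_arm(delta_pos=[[0.8,-1.1,-2],[0.8,-1.1,-5],[0.8,-1.1,-8.5],[0.8,-1.1,-8.5],[0.8,-1.1,-8.5],[0.8,-1.1,-8.5],[0.8,-1.1,-8.5],[0.8,-1.1,-8.5]], turn=[0,0,0,0,0,0,0,0], grip=[0.2,0.2,0.2,0.2,1,1,1,1])

```text
time_s: 3.32
position: [0.6052, -0.1966, 0.0162]
tcp_rot: [[-0.0, 1.0, 0.001], [1.0, 0.0, -0.0], [-0.0, 0.001, -1.0]]
force: [-0.5, 0.2, -0.0]
opening: 0.433
grasp_force: 0.0
```

Emit:
jog_arm(delta_pos=[[0,0,-0.1],[0,0,-0.1],[0,0,-0.1],[0,0,-0.1],[0,0,-0.1],[0,0,-0.1]], turn=[0,0,0,0,0,0], grip=[1,1,1,1,1,1])

```text
time_s: 4.08
position: [0.6049, -0.1964, 0.0145]
tcp_rot: [[-0.0, 1.0, -0.0], [1.0, 0.0, 0.0], [0.0, -0.0, -1.0]]
force: [-0.5, -0.0, -0.3]
opening: 0.007
grasp_force: 0.0
```

The fingers closed on nothing, so I need to look.

Run:
```python
from h import *
a=capture("scene"); b=capture("top")
cv2.imwrite("pics/s2.png",np.hstack([cv2.resize(a["color"][110:260,90:240],(400,400)),cv2.resize(b["color"][110:260,280:430],(400,400))]))
print(proj(a,np.array([.605,-.1964,.0145])),proj(b,np.array([.605,-.1964,.0145])))
```

```text
[162.38464366 184.52879287] [345.37299459 181.72988504]
```

View pics/s2.png

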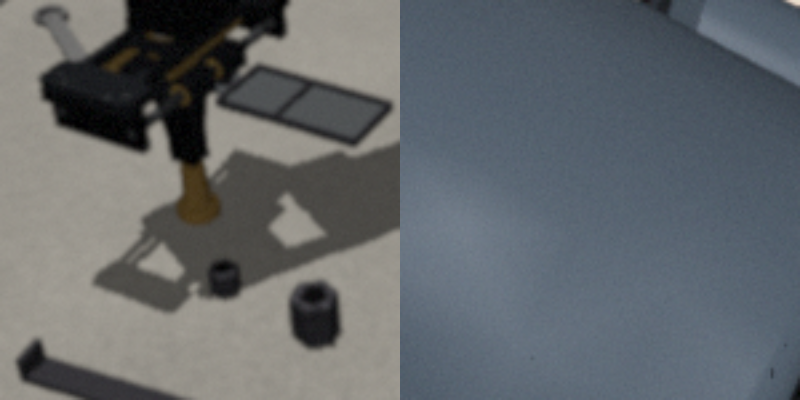

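Run:
```python
from h import *
c=capture("wrist"); a=capture("scene")
w=cv2.resize(c["color"],(512,384)); z=cv2.resize(cv2.convertScaleAbs(a["color"][145:205,140:187],alpha=1.8),(288,384),interpolation=cv2.INTER_CUBIC)
cv2.imwrite("pics/w2.png",np.hstack([w,z]))
for p in [(.605,-.1964,.0145),(.605,-.1964,.046)]: print(proj(c,np.array(p)))
```

```text
[259.43756272 218.09248267]
[259.35858112 235.21452588]
```

View pics/w2.png

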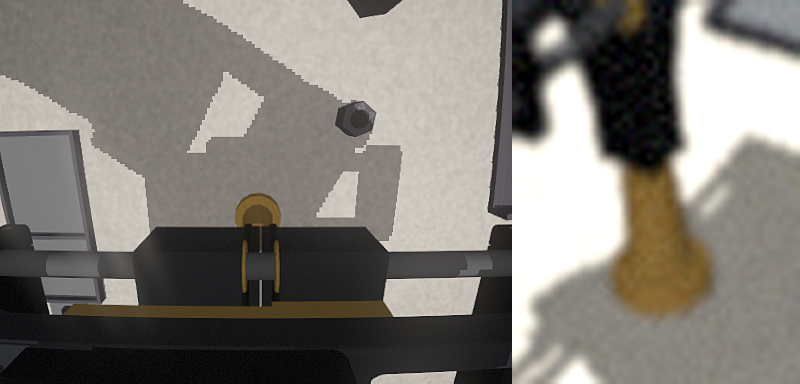

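Both views put the visible fingertips roughly 30 mm above the reported TCP, at the post's top. I'll raise the arm and measure the real tip height.

Emit:
jog_arm(delta_pos=[[0,0,4],[0,0,6],[0,0,6],[0,0,6],[0,0,6],[0,0,6]], turn=[0,0,0,0,0,0], grip=[1,1,1,1,1,1])

```text
time_s: 5.03
position: [0.6043, -0.1961, 0.0735]
tcp_rot: [[-0.0, 1.0, -0.002], [1.0, 0.0, 0.001], [0.001, -0.002, -1.0]]
force: [-0.8, -0.4, -0.4]
opening: 0.005
grasp_force: 0.0
```

Run:
```python
from h import *
import pickle
c=capture("wrist"); a=capture("scene"); p=read_state()["position"];print(p)
pickle.dump((c,a),open("w3.pkl","wb"))
w=cv2.resize(cv2.convertScaleAbs(c["color"][150:290,180:340],alpha=1.6),(480,420),interpolation=cv2.INTER_CUBIC); z=cv2.resize(cv2.convertScaleAbs(a["color"][130:200,135:187],alpha=1.8),(312,420),interpolation=cv2.INTER_CUBIC)
def d(img,c,q,x,y,s,col): u=(proj(c,q)-[x,y]+.5)*s; cv2.circle(img,tuple(int(v) for v in u),3,col,-1)
for dz,col in((0,(0,255,0)),(.015,(255,255,0)),(.03,(0,0,255))):
    d(w,c,p+[0,0,dz],180,150,3,col); d(z,a,p+[0,0,dz],135,130,6,col)
cv2.imwrite("pics/w3.png",np.hstack([w,z]))
```

```text
[ 0.6045985  -0.19627421  0.07386366]
```

View pics/w3.png

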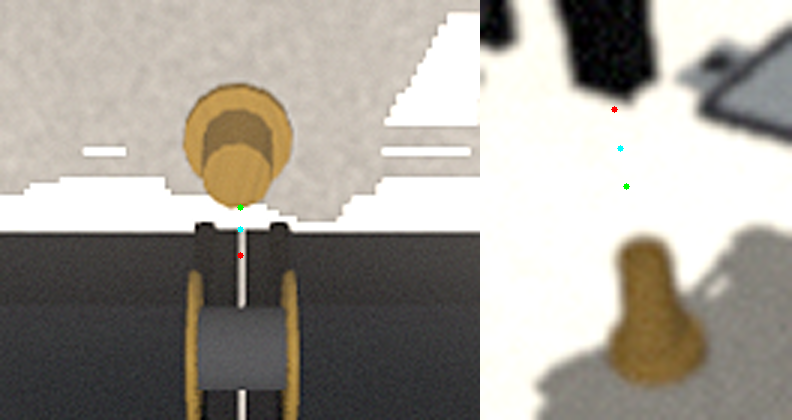

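Emit:
jog_arm(delta_pos=[[0,0,0],[0,0,0],[0,0,0],[0,0,0],[0,0,0]], turn=[0,0,0,0,0], grip=[0.3,0.3,0.3,0.3,0.3])

```text
time_s: 5.75
position: [0.6049, -0.1964, 0.0746]
tcp_rot: [[-0.0, 1.0, 0.0], [1.0, 0.0, -0.0], [-0.0, 0.0, -1.0]]
force: [-0.0, 0.4, 0.3]
opening: 0.491
grasp_force: 0.0
```

Run:
```python
from h import *
import pickle
c=capture("wrist"); a=capture("scene"); s=read_state(); p=s["position"];print(p,s["opening"])
_,a0=pickle.load(open("w3.pkl","rb"))
w=cv2.resize(cv2.convertScaleAbs(c["color"][140:290,160:360],alpha=1.6),(400,300),interpolation=cv2.INTER_CUBIC)
z=cv2.resize(cv2.convertScaleAbs(a["color"][120:195,130:190],alpha=1.8),(360,450),interpolation=cv2.INTER_CUBIC)
w=np.pad(w,((0,150),(0,0),(0,0)))
g=s["opening"]*.0435
def d(img,c,q,x,y,s,col): u=(proj(c,q)-[x,y]+.5)*s; cv2.circle(img,tuple(int(v) for v in u),3,col,-1)
for dz,col in((0,(0,255,0)),(.02,(255,255,0)),(.035,(0,0,255))):
  for sx in(-1,1):
    q=p+[sx*g,0,dz]; d(w,c,q,160,140,2,col); d(z,a,q,130,120,6,col)
cv2.imwrite("pics/w4.png",np.hstack([w,z]))
```

```text
[ 0.60489071 -0.19643612  0.07454914] 0.5816405899100887
```

View pics/w4.png

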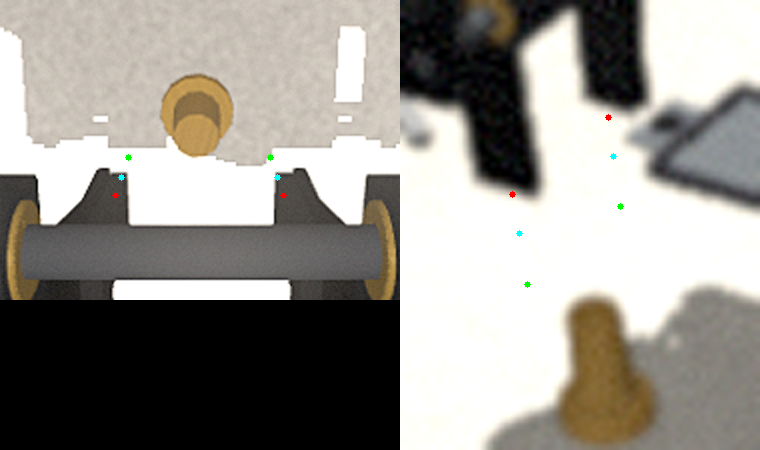

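The tips are consistently about 35 mm above the reported TCP, so tip z = TCP z + 0.035. I'll grasp the big post with the tips at about 18 mm.

Emit:
jog_arm(delta_pos=[[0,0,-4],[0,0,-7],[0,0,-8.5],[0,0,-9.1],[0,0,-9.1],[0,0,-9.1],[0,0,-9.1],[0,0,-9.1],[0,0,-9.1],[0,0,-9.1],[0,0,-9.1]], turn=[0,0,0,0,0,0,0,0,0,0,0], grip=[0.3,0.3,0.3,0.3,0.3,1,1,1,1,1,1])

```text
time_s: 7.22
position: [0.6047, -0.1964, -0.0164]
tcp_rot: [[-0.0, 1.0, -0.0], [1.0, 0.0, 0.0], [0.0, -0.0, -1.0]]
force: [-0.5, -0.2, 1.7]
opening: 0.223
grasp_force: 30.0
```

Emit:
jog_arm(delta_pos=[[0,0,4],[0,0,8],[-6,20,8],[-12.7,45.2,8],[-12.7,45.2,8],[-12.7,45.2,8],[-12.7,45.2,8],[-12.7,45.2,8],[-12.7,45.2,8],[-12.7,45.2,8],[-12.7,45.2,8],[-12.7,45.2,8]], turn=[0,0,4.5,4.5,4.5,4.5,4.5,4.5,4.5,4.5,4.5,4.5], grip=[1,1,1,1,1,1,1,1,1,1,1,1])

```text
time_s: 8.72
position: [0.478, 0.2552, 0.0634]
tcp_rot: [[-0.079, 0.997, 0.0], [0.997, 0.079, -0.0], [-0.0, -0.0, -1.0]]
force: [-0.5, 0.8, -1.2]
opening: 0.225
grasp_force: 30.0
```

Run:
```python
from h import *
import pickle
a=capture("scene"); c=capture("wrist"); s=read_state(); print(s["position"],s["opening"],s["grasp_force"],s["force"])
pickle.dump((a,c),open("w5.pkl","wb"))
v=np.hstack([cv2.resize(a["color"][110:260,270:450],(432,360)),cv2.resize(c["color"],None,fx=.72,fy=.9375)[:360]])
def d(q):
    u=(proj(a,np.array(q))-[270,110]+.5)*2.4; cv2.circle(v,tuple(int(x) for x in u),2,(0,255,255),-1)
    u=proj(c,np.array(q))*[.72,.9375]+[432,0]; cv2.circle(v,tuple(int(x) for x in u),2,(0,255,255),-1)
o=np.array([.4825,.1995]); th=np.radians(4.5); R=np.array([[np.cos(th),-np.sin(th)],[np.sin(th),np.cos(th)]])
for x in(-31.5,31.5):
  for y in(-85.5,-28.5,28.5,85.5): d([*(o+R@[x/1000,y/1000]),.008])
cv2.imwrite("pics/w5.png",v)
```

```text
[0.47840612 0.25444008 0.06347012] 0.22278936640287889 29.95274482082454 [ 0.17410138 -0.2333209  -1.21916795]
```

View pics/w5.png

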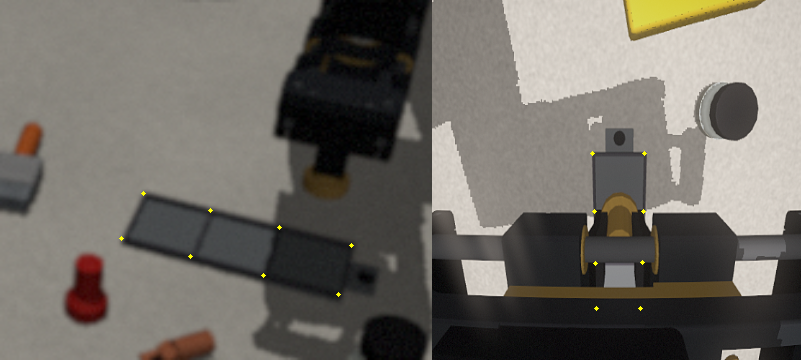

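Tray3's corners fit in both views and the post hangs upright over the first bay. Lowering and releasing.

Emit:
jog_arm(delta_pos=[[0,0.1,-4],[0,0.1,-6.5],[0,0.1,-7.3],[0,0.1,-7.6],[0,0.1,-7.6],[0,0.1,-7.6],[0,0.1,-7.6],[0,0.1,-7.6],[0,0.1,-7.6]], turn=[0,0,0,0,0,0,0,0,0], grip=[1,1,1,1,1,1,0.4,0.4,0.4])

```text
time_s: 9.95
position: [0.478, 0.2567, -0.0122]
tcp_rot: [[-0.079, 0.997, 0.0], [0.997, 0.079, 0.0], [0.0, 0.0, -1.0]]
force: [0.2, -0.7, -0.6]
opening: 0.478
grasp_force: 0.0
```

Emit:
jog_arm(delta_pos=[[0,0,5],[0,0,9],[6,-6,9],[12.6,-13.7,9],[12.6,-13.7,9],[12.6,-13.7,9],[12.6,-13.7,6],[12.6,-13.7,2],[12.6,-13.7,0.5],[12.6,-13.7,0],[12.6,-13.7,0],[12.6,-13.7,0]], turn=[0,0,0,0,0,0,0,0,0,0,0,0], grip=[0.3,0.3,0.3,0.3,0.3,0.3,0.3,0.3,0.3,0.3,0.3,0.3])

```text
time_s: 11.45
position: [0.605, 0.1198, -0.0111]
tcp_rot: [[-0.079, 0.997, 0.002], [0.997, 0.079, 0.0], [-0.0, 0.002, -1.0]]
force: [-0.5, -0.8, 1.1]
opening: 0.701
grasp_force: 0.0
```

Emit:
jog_arm(delta_pos=[[0,0,0],[0,0,0],[0,0,0],[0,0,0],[0,0,0],[0,0,0]], turn=[0,0,0,0,0,0], grip=[1,1,1,1,1,1])

```text
time_s: 12.2
position: [0.6039, 0.1196, -0.0125]
tcp_rot: [[-0.079, 0.997, -0.0], [0.997, 0.079, 0.0], [0.0, -0.0, -1.0]]
force: [0.4, -0.1, 0.3]
opening: 0.238
grasp_force: 30.0
```

Emit:
jog_arm(delta_pos=[[0,0,4],[0,0,8],[-6,4,8],[-12.1,8,8],[-12.1,8,8],[-12.1,8,8],[-12.1,8,5],[-12.1,8,2],[-12.1,8,0.8],[-12.1,8,0.4],[-12.1,8,0.4],[-12.1,8,0.4]], turn=[0,0,0,0,0,0,0,0,0,0,0,0], grip=[1,1,1,1,1,1,1,1,1,1,1,1])

```text
time_s: 13.7
position: [0.4838, 0.1996, -0.0077]
tcp_rot: [[-0.079, 0.997, 0.002], [0.997, 0.079, 0.0], [0.0, 0.002, -1.0]]
force: [0.3, -0.1, -0.1]
opening: 0.24
grasp_force: 30.0
```

Emit:
jog_arm(delta_pos=[[0,0,0],[0,0,0],[0,0,0],[0,0,0],[0,0,4],[0,0,9],[0,0,9]], turn=[0,0,0,0,0,0,0], grip=[1,0.4,0.4,0.4,0.4,0.3,0.3])

```text
time_s: 14.58
position: [0.4859, 0.2003, 0.0849]
tcp_rot: [[-0.079, 0.997, 0.008], [0.997, 0.079, 0.002], [0.001, 0.008, -1.0]]
force: [0.4, -0.1, -0.7]
opening: 0.683
grasp_force: 0.0
```

Emit:
jog_arm(delta_pos=[[19.5,-24.4,0],[19.5,-24.4,0],[19.5,-24.4,0],[19.5,-24.4,0],[19.5,-24.4,0],[19.5,-24.4,0],[19.5,-24.4,0],[19.5,-24.4,0]], turn=[-27.5,-27.5,-27.5,-27.5,-27.5,-27.5,-27.5,-27.5], grip=[0.3,0.3,0.3,0.3,0.3,0.3,0.3,0.3])

```text
time_s: 15.58
position: [0.6761, -0.0427, 0.0807]
tcp_rot: [[0.389, 0.921, -0.003], [0.921, -0.389, 0.001], [-0.0, -0.003, -1.0]]
force: [0.3, 0.5, -0.3]
opening: 0.697
grasp_force: 0.0
```

Run:
```python
from h import *
a=capture("scene"); t=capture("top"); c=capture("wrist"); s=read_state(); print(s["position"],s["tcp_rot"][:,1],s["opening"])
v=np.hstack([cv2.resize(a["color"][110:240,300:450],(300,260)),cv2.resize(c["color"],(480,360))[100:]])
cv2.imwrite("pics/w6.png",v)
for q in [(.677,-.044,.034),(.677,-.044,0)]: print(proj(c,np.array(q))*.9375+[300,-100])
```

```text
[ 0.67713053 -0.04294882  0.08153001] [ 9.21368221e-01 -3.88690047e-01 -8.05570650e-04] 0.7032653482616467
[543.82842917  88.87458131]
[543.8482883   79.77374325]
```

View pics/w6.png

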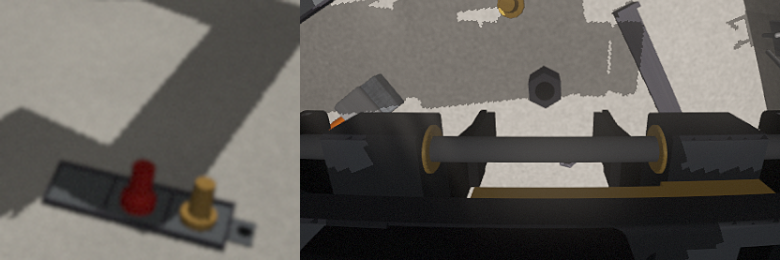

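The post and boot stand in their bays. The nut shows at (545,90), centred between the fingers with its flats square to the closing line. Going down for it.

Emit:
jog_arm(delta_pos=[[0,-0.1,-5],[0,-0.1,-9],[0,-0.1,-10],[0,-0.1,-10],[0,-0.1,-10],[0,-0.1,-10],[0,-0.1,-10],[0,-0.1,-10],[0,-0.1,-10],[0,-0.1,-10]], turn=[0,0,0,0,0,0,0,0,0,0], grip=[0.3,0.3,0.3,0.3,1,1,1,1,1,1])

```text
time_s: 16.98
position: [0.678, -0.0454, -0.0179]
tcp_rot: [[0.39, 0.921, 0.0], [0.921, -0.39, -0.0], [0.0, 0.0, -1.0]]
force: [-1.5, 0.6, 4.7]
opening: 0.336
grasp_force: 30.0
```

Emit:
jog_arm(delta_pos=[[0,0,4],[0,0,9],[-10,9,9],[-19.1,18.8,9],[-19.1,18.8,9],[-19.1,18.8,9],[-19.1,18.8,9],[-19.1,18.8,9],[-19.1,18.8,9],[-19.1,18.8,9]], turn=[0,0,27.5,27.5,27.5,27.5,27.5,27.5,27.5,27.5], grip=[1,1,1,1,1,1,1,1,1,1])

```text
time_s: 18.23
position: [0.4888, 0.1415, 0.0715]
tcp_rot: [[-0.077, 0.997, 0.002], [0.997, 0.077, -0.0], [-0.0, 0.002, -1.0]]
force: [0.4, 0.0, -2.1]
opening: 0.339
grasp_force: 30.0
```

Emit:
jog_arm(delta_pos=[[0,0,-4],[0,0,-7],[0,0,-8.3],[0,0,-8.6],[0,0,-8.6],[0,0,-8.6]], turn=[0,0,0,0,0,0], grip=[1,1,1,1,1,1])

```text
time_s: 18.98
position: [0.4879, 0.1426, -0.0136]
tcp_rot: [[-0.079, 0.997, 0.002], [0.997, 0.079, 0.0], [0.0, 0.002, -1.0]]
force: [-0.2, -0.4, -1.6]
opening: 0.347
grasp_force: 30.0
```

Emit:
jog_arm(delta_pos=[[0,0,-0.15],[0,0,-0.15],[0,0,-0.15],[0,0,-0.15],[0,0,-0.15],[0,0,4],[0,0,10],[0,0,10]], turn=[0,0,0,0,0,0,0,0], grip=[1,1,0.4,0.4,0.4,0.3,0.3,0.3])

```text
time_s: 19.98
position: [0.4905, 0.1429, 0.0893]
tcp_rot: [[-0.079, 0.997, 0.01], [0.997, 0.079, 0.001], [-0.0, 0.01, -1.0]]
force: [0.5, 0.4, -0.6]
opening: 0.694
grasp_force: 0.0
```

Emit:
jog_arm(delta_pos=[[19.1,-10.2,0],[19.1,-10.2,0],[19.1,-10.2,0],[19.1,-10.2,0],[19.1,-10.2,0],[19.1,-10.2,0]], turn=[0,0,0,0,0,0], grip=[0.4,0.4,0.4,0.4,0.4,0.4])

```text
time_s: 20.72
position: [0.6754, 0.0413, 0.0839]
tcp_rot: [[-0.079, 0.997, -0.005], [0.997, 0.079, 0.001], [0.001, -0.004, -1.0]]
force: [-1.1, -0.4, 0.1]
opening: 0.606
grasp_force: 0.0
```

Run:
```python
from h import *
import pickle
a=capture("scene"); c=capture("wrist"); s=read_state(); print(s["position"],s["tcp_rot"][:,1],s["opening"])
v=np.hstack([cv2.resize(a["color"][110:240,300:450],(300,260)),cv2.resize(c["color"],(480,360))[60:320]])
cv2.imwrite("pics/w7.png",v)
im=c["color"].astype(int); m=((im[...,2]-im[...,0])>70).astype(np.uint8); m[215:]=0
n,l,st,ce=cv2.connectedComponentsWithStats(m); print(st[1:][st[1:,4]>60],ce[1:][st[1:,4]>60]); 
for q in [(.678,.040,.034),(.678,.040,.008)]: print(proj(c,np.array(q)))
```

```text
[0.67573719 0.04171064 0.08473059] [ 0.99679581  0.07993086 -0.00302775] 0.6058790740115405
[[ 41   0  26  17 289]
 [193   0  26  16 217]
 [201   0  43  42 697]
 [ 16 211  30   4  86]] [[ 54.52249135   7.66435986]
 [206.18894009   4.8202765 ]
 [222.76327116  20.55093257]
 [ 33.24418605 212.81395349]]
[262.48492058 200.98962436]
[262.36868173 193.50237567]
```

View pics/w7.png

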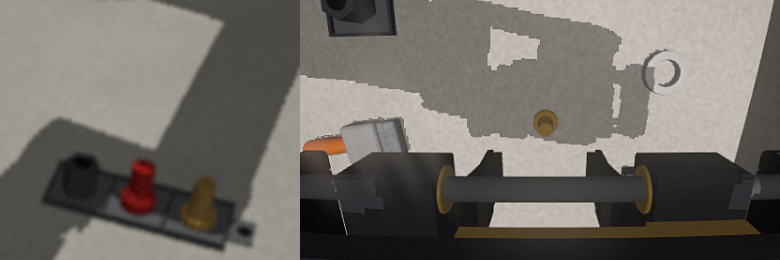

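All three kit parts stand in tray3. The small post sits centred between the fingers at (545,128), as predicted.

Emit:
jog_arm(delta_pos=[[0.1,-0.1,-5],[0.1,-0.1,-9.5],[0.1,-0.1,-10.6],[0.1,-0.1,-10.6],[0.1,-0.1,-10.6],[0.1,-0.1,-10.6],[0.1,-0.1,-10.6],[0.1,-0.1,-10.6],[0.1,-0.1,-10.6],[0.1,-0.1,-10.6]], turn=[0,0,0,0,0,0,0,0,0,0], grip=[0.4,0.4,0.4,0.4,1,1,1,1,1,1])

```text
time_s: 22.08
position: [0.6789, 0.0395, -0.0202]
tcp_rot: [[-0.079, 0.997, -0.0], [0.997, 0.079, -0.0], [-0.0, -0.0, -1.0]]
force: [-1.0, -0.5, 2.3]
opening: 0.157
grasp_force: 30.0
```

Emit:
jog_arm(delta_pos=[[0,0,4],[0,0,9],[-23.6,-28.3,9],[-23.6,-28.3,9],[-23.6,-28.3,9],[-23.6,-28.3,9],[-23.6,-28.3,9],[-23.6,-28.3,9],[-23.6,-28.3,9],[-23.6,-28.3,9],[-23.6,-28.3,9],[-23.6,-28.3,9]], turn=[0,0,-3.7,-3.7,-3.7,-3.7,-3.7,-3.7,-3.7,-3.7,-3.7,-3.7], grip=[1,1,1,1,1,1,1,1,1,1,1,1])

```text
time_s: 23.58
position: [0.4436, -0.2423, 0.0695]
tcp_rot: [[-0.017, 1.0, 0.0], [1.0, 0.017, 0.0], [0.0, 0.0, -1.0]]
force: [-0.5, -0.2, -1.2]
opening: 0.156
grasp_force: 30.0
```

Run:
```python
from h import *
a=capture("scene"); c=capture("wrist"); s=read_state(); print(s["position"],s["opening"],s["grasp_force"])
v=np.hstack([cv2.resize(a["color"][90:220,130:280],None,fx=2.6,fy=2.6),cv2.resize(c["color"],(410,338))])
def d(q):
    u=(proj(a,np.array(q))-[130,90]+.5)*2.6; cv2.circle(v,tuple(int(x) for x in u),2,(0,255,255),-1)
    u=proj(c,np.array(q))*[410/512,338/384]+[390,0]; cv2.circle(v,tuple(int(x) for x in u),2,(0,255,255),-1)
o=np.array([.4418,-.2038]); th=np.radians(180.8); R=np.array([[np.cos(th),-np.sin(th)],[np.sin(th),np.cos(th)]])
for x in(-31.5,31.5):
  for y in(-68,11,68): d([*(o+R@[x/1000,y/1000]),.008])
cv2.imwrite("pics/w8.png",v)
```

```text
[ 0.44346154 -0.24255345  0.06948818] 0.1532398799597276 29.96767801047099
```

View pics/w8.png

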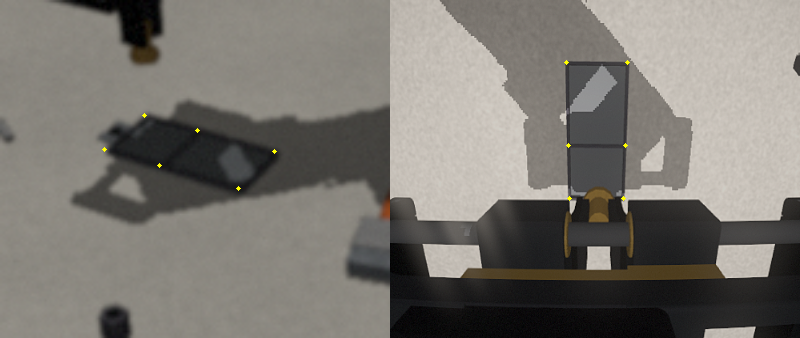

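Tray2's corners fit in both views. Lowering.

Emit:
jog_arm(delta_pos=[[0,0,-4],[0,0,-7.5],[0,0,-8.5],[0,0,-8.75],[0,0,-8.75],[0,0,-8.75],[0,0,-8.75],[0,0,-8.75],[0,0,-8.75],[0,0,-4],[0,0,1],[0,0,1]], turn=[0,0,0,0,0,0,0,0,0,0,0,0], grip=[1,1,1,1,1,1,0.5,0.5,0.5,0.5,0.4,0.4])

```text
time_s: 25.18
position: [0.4452, -0.2454, 0.0828]
tcp_rot: [[-0.015, 1.0, 0.006], [1.0, 0.015, -0.006], [-0.006, 0.006, -1.0]]
force: [0.1, 0.0, -0.3]
opening: 0.588
grasp_force: 0.0
```

Emit:
jog_arm(delta_pos=[[17,44.8,1],[17,44.8,1],[17,44.8,1],[17,44.8,1],[17,44.8,1],[17,44.8,1],[17,44.8,1],[17,44.8,1],[17,44.8,1],[17,44.8,1],[17,44.8,1],[17,44.8,1]], turn=[46.8,46.8,46.8,46.8,46.8,46.8,46.8,46.8,46.8,46.8,46.8,46.8], grip=[0.4,0.4,0.4,0.4,0.4,0.4,0.4,0.4,0.4,0.4,0.4,0.4])

```text
time_s: 26.68
position: [0.6126, 0.2032, 0.0894]
tcp_rot: [[-0.738, 0.675, -0.001], [0.675, 0.738, -0.0], [0.0, -0.001, -1.0]]
force: [-0.2, -0.9, 0.8]
opening: 0.599
grasp_force: 0.0
```

Run:
```python
from h import *
a=capture("scene"); c=capture("wrist"); s=read_state(); print(s["position"],s["tcp_rot"][:,1],s["opening"])
v=np.hstack([cv2.resize(a["color"][110:200,130:260],(390,270)),cv2.resize(c["color"],(410,308))[:270]])
im=c["color"].astype(int); m=((im[...,2]-im[...,0])>60).astype(np.uint8); m[225:]=0
n,l,st,ce=cv2.connectedComponentsWithStats(m)
o=np.array([.622,.198]); ax=np.radians(-42.4)
for i in range(1,n):
    if st[i,4]<100: continue
    ys,xs=np.nonzero(l==i); P=np.float32([onz(c,x,y,.006)[:2]*1000 for x,y in zip(xs,ys)])
    print(st[i],cv2.minAreaRect(P))
for r in(-.026,-.011,.026):
    u=proj(c,np.array([*(o+r*np.array([np.cos(ax),np.sin(ax)])),.009]))*[410/512,308/384]+[390,0]; cv2.circle(v,tuple(int(x) for x in u),2,(0,255,0),-1)
cv2.imwrite("pics/w9.png",v)
```

```text
[0.6128711  0.20362602 0.08963703] [ 6.74988838e-01  7.37827926e-01 -1.38823840e-04] 0.5984590955278674
[419   0  65  28 907] ((608.3611450195312, 437.1251525878906), (59.67160415649414, 22.71783447265625), 50.70354461669922)
[179  16  41  46 986] ((475.2176513671875, 254.5953369140625), (37.99226760864258, 33.466217041015625), 25.407268524169922)
[ 130   72   49   39 1140] ((476.8595275878906, 195.69009399414062), (43.66896438598633, 32.99620056152344), 20.49956512451172)
[258 178   9  30 158] ((616.4463500976562, 202.5421905517578), (7.788458824157715, 29.556550979614258), 47.39747619628906)
[251 196  24  29 187] ((630.2052612304688, 190.70643615722656), (22.486339569091797, 28.495948791503906), 50.21003723144531)
[  0 200  22  25 330] ((452.07421875, -10.9401273727417), (25.552261352539062, 19.838655471801758), 14.380270957946777)
```

View pics/w9.png

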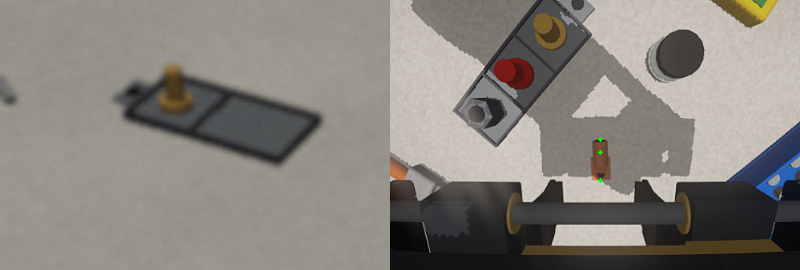

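The lug lies exactly where predicted and the small post stands in its bay. Gripping the lug's barrel.

Emit:
jog_arm(delta_pos=[[0.1,0.2,-5],[0.1,0.2,-9],[0.1,0.2,-11],[0.1,0.2,-11.6],[0.1,0.2,-11.9],[0.1,0.2,-11.9],[0.1,0.2,-11.9],[0.1,0.2,-11.9],[0.1,0.2,-11.9],[0.1,0.2,-11.9],[0.1,0.2,-11.9],[0.1,0.2,-11.9]], turn=[0,0,0,0,0,0,0,0,0,0,0,0], grip=[0.4,0.4,0.4,0.4,0.4,0.4,1,1,1,1,1,1])

```text
time_s: 28.28
position: [0.6138, 0.2066, -0.0294]
tcp_rot: [[-0.739, 0.674, -0.0], [0.674, 0.739, -0.0], [0.0, -0.0, -1.0]]
force: [-0.7, 0.9, 1.5]
opening: 0.188
grasp_force: 30.0
```

Emit:
jog_arm(delta_pos=[[0,0,4],[0,0,10],[-17.3,-37.1,10],[-17.3,-37.1,10],[-17.3,-37.1,10],[-17.3,-37.1,10],[-17.3,-37.1,10],[-17.3,-37.1,10],[-17.3,-37.1,10],[-17.3,-37.1,10],[-17.3,-37.1,10],[-17.3,-37.1,10]], turn=[0,0,-46.8,-46.8,-46.8,-46.8,-46.8,-46.8,-46.8,-46.8,-46.8,-46.8], grip=[1,1,1,1,1,1,1,1,1,1,1,1])

```text
time_s: 29.78
position: [0.4412, -0.1632, 0.0705]
tcp_rot: [[-0.016, 1.0, -0.0], [1.0, 0.016, 0.0], [0.0, -0.0, -1.0]]
force: [-0.1, 0.1, -0.4]
opening: 0.191
grasp_force: 30.0
```

Emit:
jog_arm(delta_pos=[[0,0,-3],[0,0,-3],[0,0,-3],[0,0,-3]], turn=[0,0,0,0], grip=[1,1,1,1])

```text
time_s: 30.28
position: [0.4416, -0.1645, 0.0413]
tcp_rot: [[-0.015, 1.0, 0.001], [1.0, 0.015, -0.001], [-0.001, 0.001, -1.0]]
force: [0.4, 0.1, -0.7]
opening: 0.193
grasp_force: 30.0
```

Run:
```python
from h import *
a=capture("scene"); c=capture("wrist"); s=read_state(); print(s["position"],s["tcp_rot"][:,1],s["opening"],s["force"])
v=np.hstack([cv2.resize(a["color"][100:200,150:280],(390,300),interpolation=cv2.INTER_CUBIC),cv2.resize(c["color"],(410,308))[:300]])
cv2.imwrite("pics/w10.png",v)
```

```text
[ 0.44141738 -0.1646013   0.04122699] [0.9998915  0.01467919 0.0012278 ] 0.19101645672398015 [ 0.0711336  -0.32328786 -0.33693889]
```

View pics/w10.png

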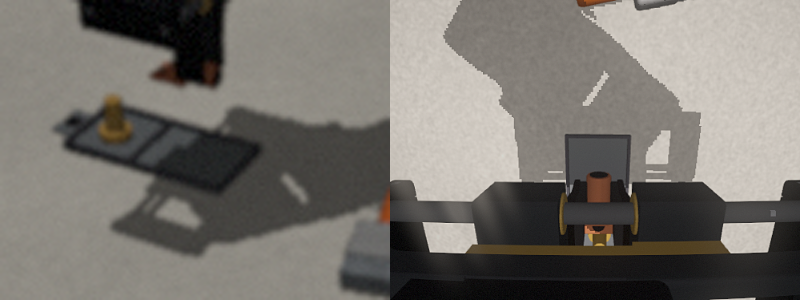

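Lug is level and lined up with the long bay.

Emit:
jog_arm(delta_pos=[[0,0,-3],[0,0,-5],[0,0,-6.2],[0,0,-6.5],[0,0,-6.75],[0,0,-6.75],[0,0,-6.75]], turn=[0,0,0,0,0,0,0], grip=[1,1,1,1,1,1,1])

```text
time_s: 31.25
position: [0.4413, -0.1647, -0.0264]
tcp_rot: [[-0.014, 1.0, 0.001], [1.0, 0.014, -0.001], [-0.001, 0.001, -1.0]]
force: [-0.5, 0.2, 2.1]
opening: 0.191
grasp_force: 30.0
```

Emit:
jog_arm(delta_pos=[[0,0,0],[0,0,0],[0,0,0],[0,0,0],[0,0,2],[0,0,6],[0,0,12],[-2,20,16],[-2,20,16],[-2,20,16],[-2,20,16],[-2,20,16]], turn=[0,0,0,0,0,0,0,0,0,0,0,0], grip=[0.7,0.7,0.7,0.7,0.7,0.7,0.7,0.5,0.5,0.5,0.5,0.5])

```text
time_s: 32.75
position: [0.4205, 0.0367, 0.1333]
tcp_rot: [[-0.018, 1.0, 0.0], [1.0, 0.018, -0.0], [-0.0, 0.0, -1.0]]
force: [0.2, 0.2, 0.5]
opening: 0.501
grasp_force: 0.0
```

Run:
```python
from h import *
a=capture("scene"); b=capture("top"); s=read_state(); print(s["position"],s["opening"],s["time_s"])
v=np.vstack([np.hstack([cv2.resize(a["color"][110:190,150:260],(396,288)),cv2.resize(a["color"][160:260,310:448],(396,288))]),cv2.resize(b["color"][90:285,100:410],None,fx=792/310,fy=1.57)[:306]])
cv2.imwrite("pics/w11.png",v);print(v.shape)
```

```text
[0.42110731 0.03513854 0.13296485] 0.49784046137405685 32.85
(594, 792, 3)
```

View pics/w11.png

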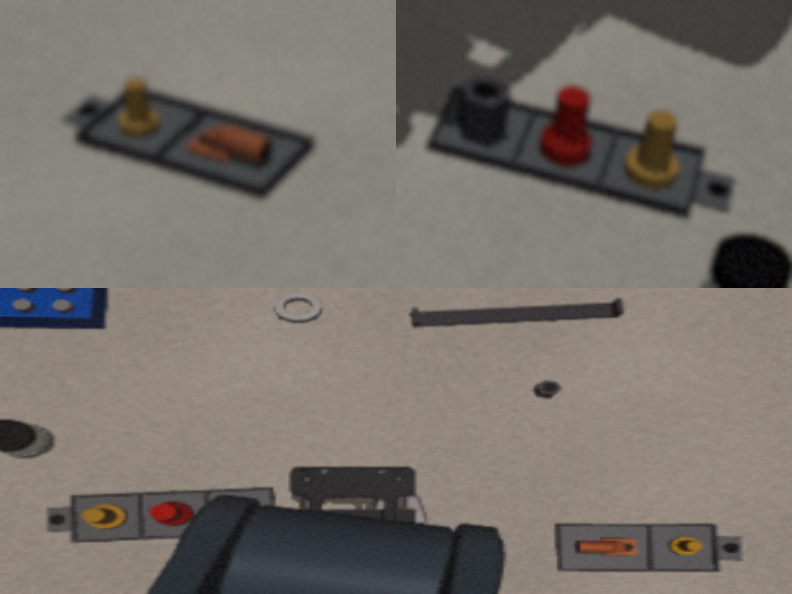

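Both kits are complete. The post, boot and nut stand in tray3, the small post and the flat, lengthwise lug are in tray2, and the small nut hasn't moved.

```bash
python3 -c "
from rig import *
print(hand_in())"
```

```text
the job is handed in; nothing more can be done
None
```

I handed the job in at about 33 s with both kits made up in the order asked; the last pictures show every part in its bay, upright or flat as required, and the small nut and brush were left alone (the arm hid the brush in the last top view).

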